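Count to the third gap and push the spice jar in

ROBOT

A 6-joint arm with a two-finger parallel gripper is mounted at the origin on a cart in front of the work surface, level with it; the furniture and walls round the work are solid. World frame = base frame: x ahead of the robot, y to its left, z up, the work surface at z = 0. Lengths are in mm, angles in rad, forces in N, time in s.
With the tool pointing down it reaches from about 275 to 825 mm from the base axis. Payload 4.9 kg.
Tool frame: the origin (TCP) lies at the very end of the fingers, on their centre line; the grasp point (between the pads) lies ctrl.pinch_z behind it (ctrl.pinch_z is the distance from the TCP to the grasp point, in mm); z points along the fingers, y is the line along which they close (so a half turn about z gives the same grasp; the last joint's range is limited). The gripper opens to 85 mm and grips with 20 to 120 N. Pads are 22 mm wide; open, the fingers measure 114 mm over their backs; the gripper's body (76 mm by 85 mm) begins 54 mm behind the grasp point. The pads swing forward as they close: fully open they stand 13 mm farther back than shut.
Start: joints at [1.008, 0.326, -0.193, 1.052, 0, 1.437], TCP at [228.676, 500.226, 197.981] pointing down, gripper open.
Joint ranges: [-2.65, 2.65], [-0.97, 1.79], [-1.3, 1.35], [-1.93, 2.1], [-1.47, 1.37], [-3.14, 3.14]. Speed limits (rad/s): [2.57, 2.57, 3.14, 3.14, 3.14, 3.14].

INTERFACE

Orientations are given as a rotation vector (axis times angle).
In Python, from station import ctrl, cams, ticket gives the robot as it stands.
- The arm moves only by the shell command python3 -m jog 'ROWS' [OPENING] [FORCE]. ROWS is JSON, one flat list of numbers, 4 for each row, row after row: the shift along the tool's x, y, z in mm, then the turn about the tool's z in degrees. A call has 1 to 8 rows; each row is the pose to reach, as a shift and turn from the pose commanded when the call began, along the tool's axes at that moment; what a row does not reach only later rows make up. A row lasts 1/10 s, in which the tool goes at most 50 mm and 8.59 degrees, less where a joint would pass 70% of its speed; a pose out of reach is approached as far as the arm can. A call with a gripper value outside its range is refused whole. OPENING is the finger opening in mm, from 0 to 85.4, set as the call begins (- or left out, the last holds). The fingers move at their own pace and stop on an object; FORCE is the grip in N (left out, the last holds). Time passes only in rows, so rows that repeat a pose let the fingers close. It gives the time, the measured TCP pose, the force, the opening and the grip force at its end, in the units of the state.
- ctrl.sense(): the state, without advancing time (a new reading comes with each control period).
- cams.get_image(name): name is "scene" or "side" or "wrist"; returns a dict with "image" (420x560x3 uint8, red, green, blue), "K" (3x3 intrinsics, pixels), "rvec" (rotation vector, rad) and "tvec" (3), from world to camera coordinates, as OpenCV has them; the wrist camera has in their place "mount" (4x4, takes a point from camera to tool coordinates, whose origin is the TCP and whose axes are the flange's). Camera axes: x right, y down, z forward; pixel columns grow to the right and rows downward; lengths in mm; the calibration is good to about 2 mm. A picture is of the moment at which its call begins: read the wrist's pose just before it. There is no depth.
- ticket.hand_in(): hands the job in; it is judged then, once.
The state is a dict: "time": time; "joints": joint angles; "joint_velocities": joint speeds; "tau": joint torques, N m; "eef_pos": TCP position; "tool_rot": TCP orientation; "contact_force": force on the tool from outside, world axes, zero at the start; "torque": the same for the moment, N m; "width": finger opening in mm; "grasp_force": force on a finger pad.
Only numpy, scipy, OpenCV 4.12 (cv2) and the standard library are available. Lean on these libraries where they do the work, as an engineer would, in place of code of your own. Each camera call takes 0.05 s, during which the arm holds its last target. There are 200 camera calls.

TASK

Count the gaps of the spice rack from its red end: run a fingertip along the steel rail, touching the rail section of the first gap, then of the second, then of the third. Then push the green-capped jar along the worktop, without lifting it or knocking it over, into that third gap until it is wholly inside between the dividers, and take the hand away. Leave the two other jars beside the rack where they are.

Things in the scene. Friction and masses are not known exactly. Their poses are not given: they have to be found in the camera images.
- rack: Fixed wooden spice rack; origin under its middle, x from its open front to its back, y left, z up. Seven dividers (8 mm thick, 40 mm high, front ends at x = -30 mm) part six gaps, 52 mm wide, centred at y = +150, +90, +30, -30, -90, -150 mm, open above and in front, floored by the worktop, closed by a stop bar at x = +20 mm (34 mm high). A steel rail runs along the back
- red_end: Fixed red end board of the rack (14 x 72 x 50 mm high); counting starts at this end. Origin under its middle, at rack y = +191 or -191 mm; the other end board is white
- jar_center (a point): Centre (half-way up, 41.5 mm above the worktop) of the loose spice jar with the bright green cap, standing on the worktop in front of the rack: upright, round, 39 mm in diameter, 83 mm tall, about 0.1 kg; smooth glass that slides (friction about 0.35) when pushed below mid-height and tips when pushed near the cap. z is its axis
- jar_red: Bystander: red-capped spice jar, 39 mm in diameter, 91 mm tall, loose, standing on the worktop just left of the rack; origin under its middle
- jar_grey: Bystander: pale-grey-capped spice jar, 41 mm in diameter, 100 mm tall, loose, standing on the worktop just left of the rack; origin under its middle
- rail_a: Section of the dark steel rail behind gap 1 from the left (rack y = +150 mm): fixed, 57 mm long along rack y, 16 mm wide, 10 mm thick; origin at the middle of its top face, 50 mm above the worktop, at rack x = +30 mm. 3 mm grooves over the dividers part the sections
- rail_b: Section of the dark steel rail behind gap 2 from the left (rack y = +90 mm): fixed, 57 mm long along rack y, 16 mm wide, 10 mm thick; origin at the middle of its top face, 50 mm above the worktop, at rack x = +30 mm. 3 mm grooves over the dividers part the sections
- rail_c: Section of the dark steel rail behind gap 3 from the left (rack y = +30 mm): fixed, 57 mm long along rack y, 16 mm wide, 10 mm thick; origin at the middle of its top face, 50 mm above the worktop, at rack x = +30 mm. 3 mm grooves over the dividers part the sections
- rail_d: Section of the dark steel rail behind gap 4 from the left (rack y = -30 mm): fixed, 57 mm long along rack y, 16 mm wide, 10 mm thick; origin at the middle of its top face, 50 mm above the worktop, at rack x = +30 mm. 3 mm grooves over the dividers part the sections
- rail_e: Section of the dark steel rail behind gap 5 from the left (rack y = -90 mm): fixed, 57 mm long along rack y, 16 mm wide, 10 mm thick; origin at the middle of its top face, 50 mm above the worktop, at rack x = +30 mm. 3 mm grooves over the dividers part the sections
- rail_f: Section of the dark steel rail behind gap 6 from the left (rack y = -150 mm): fixed, 57 mm long along rack y, 16 mm wide, 10 mm thick; origin at the middle of its top face, 50 mm above the worktop, at rack x = +30 mm. 3 mm grooves over the dividers part the sections
- jar: The same green-capped jar; origin under its middle, on the worktop at the start
There are look-alikes about, which are no part of the job. What is shaped like the jar but black or blue is not meant.

How it is judged:
By the outcome, as a careful person would: the job done as asked, in the order asked, and still so for the second after the job is handed in, with the robot touching nothing.
It also fails if it takes over 72 s, if anything falls off the work surface, if the arm or the gripper's body presses on something with over 40 N, if the wrist force passes 120 N, or if a joint passes its speed limit or range.

## Working session

There is one attempt and no reset: what is moved stays moved. The work goes in short steps, Python scripts to look and compute and a shell command to move; the robot and the scene stay as the last step left them, time stands still between calls to the robot, and variables do not carry over. Pictures are saved under pics/ and viewed, at most 10 in all, crops included, and the job is handed in when it is done.

```bash
mkdir -p pics; python3 - <<'E'
from station import ctrl,cams
import cv2,pickle
d={}
for n in("scene","side"):
    r=cams.get_image(n);d[n]=r
    cv2.imwrite(f"pics/{n}0.png",cv2.cvtColor(r["image"],cv2.COLOR_RGB2BGR))
pickle.dump(d,open("d0.pkl","wb"))
s=ctrl.sense();print(s["time"],s["eef_pos"],s["tool_rot"],ctrl.pinch_z)
E
```

```text
0.1 [228.36340996 499.72373973 197.27789904] [-6.68268222e-01 -3.06915372e+00  2.29681175e-03] 18.700000000000003
```

View pics/scene0.png

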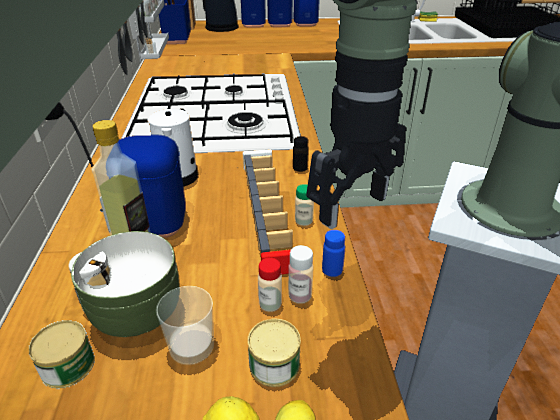

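View pics/side0.png

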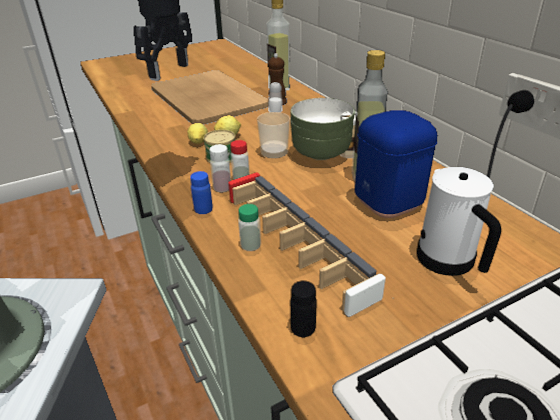

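The scene view shows the rack running from its red end at (275,262) to its white end at (257,153). The green-capped jar is at (304,205), with the black (300,153) and blue (334,253) look-alikes near it. The red-capped jar (270,285) and grey-capped jar (300,275) stand by the red end. In the side view the green jar is at (249,228), the red end at (243,185) and the white end at (365,294). I'll enlarge both.

```bash
python3 - <<'E'
import cv2
a=cv2.imread("pics/scene0.png")[140:320,230:360]; b=cv2.imread("pics/side0.png")[135:345,185:395]
cv2.imwrite("pics/c1.png",cv2.resize(a,None,fx=3.33,fy=3.33,interpolation=cv2.INTER_CUBIC)[:600])
cv2.imwrite("pics/c2.png",cv2.resize(b,(600,600),interpolation=cv2.INTER_CUBIC))
E
```

```text
(no output)
```

View pics/c1.png

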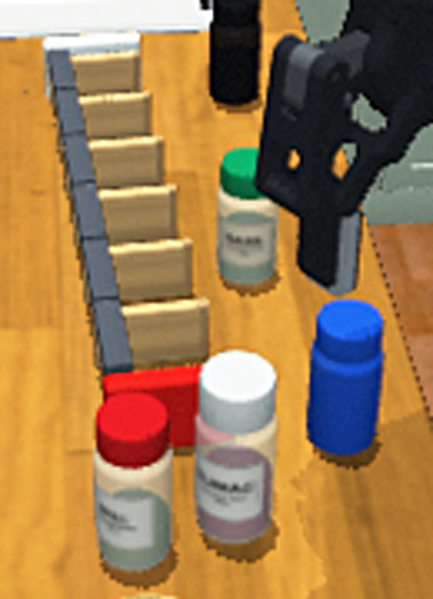

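View pics/c2.png

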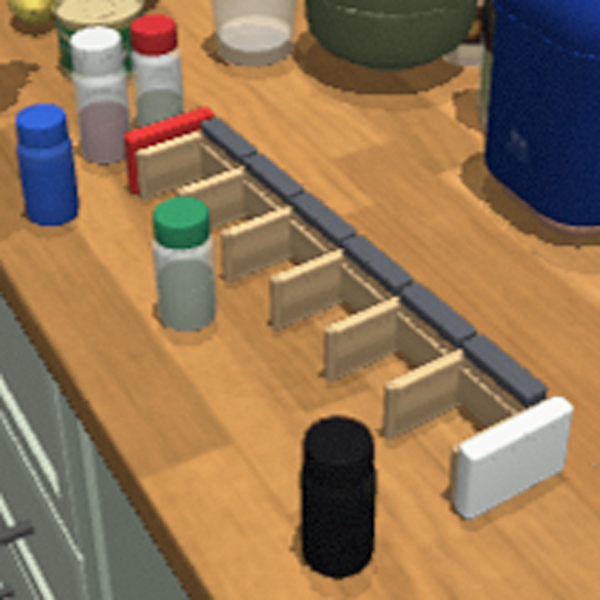

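The crops confirm it. Only this jar has a green cap: scene crop (247,220), side crop (185,265). It is see-through glass, while the black and blue jars are solid-coloured. Next I'll fit the rack pose and triangulate the jars.

```bash
cat >m.py <<'E'
import pickle,cv2,numpy as np
from scipy.optimize import least_squares
d=pickle.load(open("d0.pkl","rb"))
def proj(n,P):
    r=d[n];return cv2.projectPoints(np.array(P,float).reshape(-1,1,3),np.array(r["rvec"],float),np.array(r["tvec"],float),np.array(r["K"],float),None)[0][:,0]
sc=lambda u:np.array(u)/3.33+[230,140]
sd=lambda u:np.array(u)/2.857+[185,135]
S=[];T=[]
for y,u in zip([120,60,0,-60,-120,-180],[(208,302),(192,242),(175,188),(162,140),(151,94),(140,57)]): S.append(((-30,y+4,40),u))
for y,u in zip([120,60,0],[(206,358),(191,295),(174,237)]): S.append(((-30,y+4,0),u))
S+=[((38,178,50),(107,370)),((22,178,50),(130,370))]
for y,u in zip([180,120,60,0,-60,-120],[(138,152),(180,190),(222,230),(271,285),(325,333),(386,391)]): T.append(((-30,y-4,40),u))
for y,u in zip([180,60,0,-60,-120],[(144,197),(228,280),(275,326),(331,377),(388,433)]): T.append(((-30,y-4,0),u))
T+=[((38,-178,50),(545,383))]
def W(p,P):
    c,s=np.cos(p[2]),np.sin(p[2]);P=np.array(P,float);return np.c_[p[0]+c*P[:,0]-s*P[:,1],p[1]+s*P[:,0]+c*P[:,1],P[:,2]+p[3]]
def res(p):return np.r_[proj("scene",W(p,[a for a,_ in S]))-sc([b for _,b in S]),proj("side",W(p,[a for a,_ in T]))-sd([b for _,b in T])].ravel()
def tri(a,b): 
    q=least_squares(lambda P:np.r_[proj("scene",P)-sc(a),proj("side",P)-sd(b)].ravel(),[450,0,40]);return q.x.round(1),round(np.abs(q.fun).max(),2)
if __name__=="__main__":
    q=least_squares(res,[500,100,0,0]);print(q.x.round(3));print(q.fun.reshape(-1,2).round(1).tolist())
    print("green top",tri((247,160),(182,212)),"bottom",tri((247,273),(187,316)))
    print("grey top",tri((237,368),(97,42)),"red top",tri((133,410),(154,29)))
    print("blue top",tri((350,315),(42,120)),"black bottom",tri((236,92),(338,560)))
E
python3 m.py
```

```text
[ 4.78745e+02  2.50951e+02  5.94000e-01 -4.08000e-01]
[[0.0, 1.1], [-0.2, 0.9], [0.4, 0.7], [0.2, 0.3], [-0.2, 0.7], [-0.3, -0.5], [0.3, 0.2], [-0.1, 0.5], [0.6, 1.1], [-1.7, -1.6], [0.2, -2.5], [-0.2, -0.1], [-0.5, 0.1], [0.5, 0.8], [0.6, -2.2], [0.9, -1.1], [0.7, -1.5], [-0.8, 0.3], [-0.8, 0.3], [-0.3, 0.8], [-1.3, 1.3], [-0.6, 1.9], [0.6, -0.4]]
green top (array([400.7, 244.3,  81.1]), np.float64(0.02)) bottom (array([398.2, 246.3,  -3.2]), np.float64(0.44))
grey top (array([323.3, 440.9,  96.1]), np.float64(0.11)) red top (array([360.8, 480.4,  86.3]), np.float64(0.05))
blue top (array([293.9, 358. ,  79.4]), np.float64(0.5)) black bottom (array([493.8,  42.1,  -1.2]), np.float64(0.3))
```

The rack fits at (479,251) with a yaw of 0.594 rad. In rack axes the jar is at about (-69,+40), nearly in front of gap 3 from the red (+y) end, so the sections to touch are a, b, c. I'll move above rail_a, turn to rack axes, close the fingers and refine with the wrist camera.

```bash
python3 -m jog '[-31,-3,6,-8.5,-62,-5,12,-17,-94,-8,20,-25.5,-125,-10,26,-34,-156,-13,33,-42.5,-188,-15,40,-51,-219,-18,48,-58.6,-219,-18,48,-58.6]' 0 20; python3 - <<'E'
from station import ctrl,cams
import cv2,pickle
s=ctrl.sense();r=cams.get_image("wrist");pickle.dump((s,r),open("w1.pkl","wb"))
cv2.imwrite("pics/w1.png",cv2.cvtColor(r["image"],cv2.COLOR_RGB2BGR))
print(s["joints"],r["mount"],r["K"])
E
```

```text
time: 0.9
eef_pos: [422.7, 390.4, 148.4]
tool_rot: [0.915, -3.004, 0.003]
contact_force: [-0.1, 0.2, 0.2]
width: 0.0
grasp_force: 0.0
[ 0.61811801  0.4105765  -0.19921879  0.96264795 -0.00116035  0.02714431] [[ 4.89468476e-04 -9.57123778e-01 -2.89678846e-01  7.32340662e+01]
 [ 9.99999869e-01  5.11255089e-04  4.62614573e-07 -5.04682814e-01]
 [ 1.47657005e-04 -2.89678808e-01  9.57123903e-01 -1.75138204e+02]
 [ 0.00000000e+00  0.00000000e+00  0.00000000e+00  1.00000000e+00]] [[297.39217133   0.         283.44487192]
 [  0.         297.39217133 212.70522117]
 [  0.           0.           1.        ]]
```

View pics/w1.png

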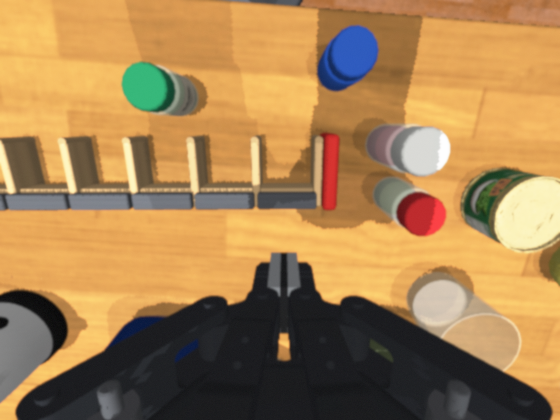

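The wrist view shows the whole red half of the rack. Section a spans x 258–317 at row 200, the grooves are at x 256, 193, 131 and 68, and the green cap is at (148,87). I'll refit with these points.

```bash
cat >w.py <<'E'
import pickle,cv2,numpy as np
from scipy.spatial.transform import Rotation as R
from scipy.optimize import least_squares
from m import W,res,proj,sc,sd
def cam(f):
    s,r=pickle.load(open(f,"rb"));M=np.eye(4);M[:3,:3]=R.from_rotvec(s["tool_rot"]).as_matrix();M[:3,3]=s["eef_pos"]
    return M@np.array(r["mount"]),np.array(r["K"]),s
def pw(c,P):
    C=np.linalg.inv(c[0]);q=np.atleast_2d(P)@C[:3,:3].T+C[:3,3];q=q@c[1].T;return q[:,:2]/q[:,2:]
def tool(s,rackpt,p):  # shift in tool axes to a world point
    P=W(p,[rackpt])[0];P[2]=rackpt[2];return R.from_rotvec(s["tool_rot"]).inv().apply(P-np.array(s["eef_pos"])).round(1)
E
python3 - <<'E'
from w import *
c=cam("w1.pkl")
Q=[((-30,y,40),u) for y,u in zip([180,120,60,0,-60,-120],[(319,137),(255,137),(193,138),(128,138),(65,138),(4,140)])]
Q+=[((38,y,50),u) for y,u in zip([178.5,120,60,0,-60],[(317,207),(256,208),(193,208.5),(131,209),(68,210)])]
Q+=[((22,y,50),u) for y,u in zip([178.5,120,60,0,-60],[(317,192),(256,193),(193,193.5),(131,194),(68,194)])]
f=lambda p:(pw(c,W(np.r_[p,0],[a for a,_ in Q]))-np.array([b for _,b in Q])).ravel()
q=least_squares(f,[478,251,.594]);print("wrist",q.x.round(3),np.abs(q.fun).max().round(2))
q2=least_squares(lambda p:np.r_[f(p[:3]),res(np.r_[p[:3],0])],[478,251,.594]);print("all",q2.x.round(3))
j=lambda P:np.r_[pw(c,P)[0]-(148,87),proj("scene",P)[0]-sc((247,160)),proj("side",P)[0]-sd((182,212))]
t=least_squares(j,[400,245,82]);print("cap",t.x.round(1),t.fun.round(1))
p=np.r_[q.x,0]
cc,ss=np.cos(p[2]),np.sin(p[2])
for P in(t.x,[400.7,244.3,0],[398.2,246.3,0]):
    d=np.array(P[:2])-p[:2];print("rack",(cc*d[0]+ss*d[1]).round(1),(-ss*d[0]+cc*d[1]).round(1))
for y in(150,90,30):print(y,tool(c[2],(30,y,52),p))
print(R.from_rotvec(c[2]["tool_rot"]).as_matrix().round(3))
np.save("p.npy",p)
E
```

```text
wrist [478.514 252.373   0.6  ] 6.66
all [478.485 252.194   0.599]
cap [398.5 248.7  79.7] [-0.8  0.3  0.1  1.9 -1.  -0.8]
rack -68.1 42.1
rack -68.8 37.3
rack -69.7 40.3
150 [ 1.8  4.7 96.4]
90 [  1.3 -55.3  96.4]
30 [   0.7 -115.3   96.5]
[[-0.83  -0.557 -0.001]
 [-0.557  0.83  -0.002]
 [ 0.002 -0.001 -1.   ]]
```

```bash
python3 - <<'E'
from w import *
c=cam("w1.pkl");p=np.load("p.npy")
Q=[((-30,y,40),u) for y,u in zip([180,120,60,0,-60,-120],[(319,137),(255,137),(193,138),(128,138),(65,138),(4,140)])]
Q+=[((38,y,50),u) for y,u in zip([178.5,120,60,0,-60],[(317,207),(256,208),(193,208.5),(131,209),(68,210)])]
Q+=[((22,y,50),u) for y,u in zip([178.5,120,60,0,-60],[(317,192),(256,193),(193,193.5),(131,194),(68,194)])]
print((pw(c,W(p,[a for a,_ in Q]))-np.array([b for _,b in Q])).round(1).tolist()); print(c[2]["joint_velocities"])
im=cv2.cvtColor(pickle.load(open("w1.pkl","rb"))[1]["image"],cv2.COLOR_RGB2BGR)[120:220,120:340]
cv2.imwrite("pics/w1c.png",cv2.resize(im,None,fx=3.6,fy=3.6,interpolation=cv2.INTER_CUBIC))
E
```

```text
[[2.0, -1.6], [1.0, -1.1], [-1.8, -1.5], [-1.5, -0.9], [-3.1, -0.3], [-6.7, -1.8], [1.7, 2.1], [1.6, 1.6], [2.1, 1.6], [1.6, 1.6], [2.2, 1.1], [2.1, 0.8], [1.0, 0.3], [0.5, 0.3], [-1.0, 0.3], [-1.4, 0.9]]
[ 0.05080448 -0.02390367 -0.01182127  0.02857326  0.03723314  0.11909654]
```

View pics/w1c.png

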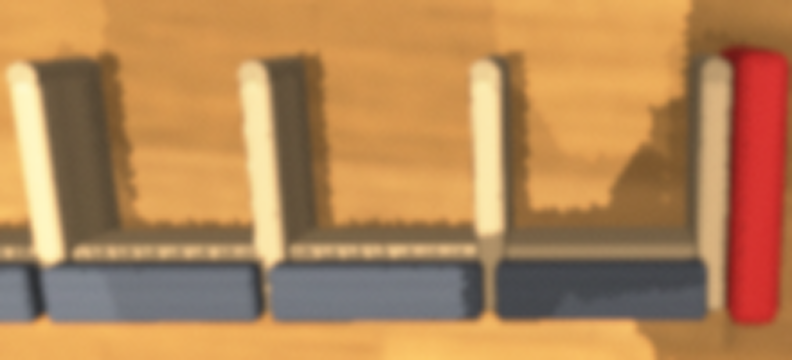

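```bash
python3 -m jog '[1,2,45,0,2,5,80,0,2,5,88,0,2,5,88,0]'
```

```text
time: 1.35
eef_pos: [414.2, 395.5, 61.1]
tool_rot: [0.919, -3.001, 0.002]
contact_force: [0.3, -0.8, 0.7]
width: -0.1
grasp_force: 0.0
```

```bash
python3 -m jog '[-2.5,-4,5,0,-2.5,-4,8,0,-2.5,-4,9.5,0,-2.5,-4,9.5,0]'
```

```text
time: 1.75
eef_pos: [420.6, 394.1, 53.1]
tool_rot: [-0.919, 3.003, 0.001]
contact_force: [-0.3, -0.0, -0.1]
width: 0.4
grasp_force: 0.0
```

```bash
python3 -m jog '[1,0,1,0,1.5,0,2,0,1.5,0,3,0,1.5,0,3,0]'
```

```text
time: 2.15
eef_pos: [418.8, 393.0, 49.4]
tool_rot: [0.919, -3.004, 0.0]
contact_force: [0.4, 0.1, -0.4]
width: -0.4
grasp_force: 0.0
```

```bash
python3 -m jog '[0,0,0.5,0,0,0,1,0,0,0,1.5,0,0,0,1.5,0]'
```

```text
time: 2.55
eef_pos: [418.9, 393.0, 47.9]
tool_rot: [0.919, -3.004, 0.0]
contact_force: [-0.2, 0.4, -0.7]
width: -0.2
grasp_force: 0.0
```

```bash
python3 -m jog '[0,0,0.5,0,0,0,1,0,0,0,1.5,0,0,0,1.5,0]'; python3 -m jog '[0,0,0.5,0,0,0,1,0,0,0,1,0]'
```

```text
time: 2.95
eef_pos: [418.9, 393.1, 46.4]
tool_rot: [0.919, -3.004, 0.0]
contact_force: [0.2, -0.1, 0.4]
width: 0.3
grasp_force: 0.0
time: 3.25
eef_pos: [418.9, 393.0, 45.4]
tool_rot: [0.919, -3.004, 0.0]
contact_force: [0.4, -0.8, -0.5]
width: 0.1
grasp_force: 0.0
```

No contact at z=45, so I'll look before pressing further.

```bash
python3 - <<'E'
from station import ctrl,cams
import cv2,pickle,numpy as np
s=ctrl.sense();r=cams.get_image("wrist");pickle.dump((s,r),open("w2.pkl","wb"))
q=cams.get_image("side")["image"][150:300,220:400]
q2=cams.get_image("scene")["image"][120:320,220:370]
w=cv2.resize(r["image"],(400,300)); a=cv2.resize(q,(400,300),interpolation=cv2.INTER_CUBIC)
a2=cv2.resize(q2,(400,533),interpolation=cv2.INTER_CUBIC)
o=np.zeros((600,800,3),np.uint8);o[:300,:400]=w;o[300:,:400]=a;o[:533,400:]=a2
cv2.imwrite("pics/w2.png",cv2.cvtColor(o,cv2.COLOR_RGB2BGR))
E
```

```text
(no output)
```

View pics/w2.png

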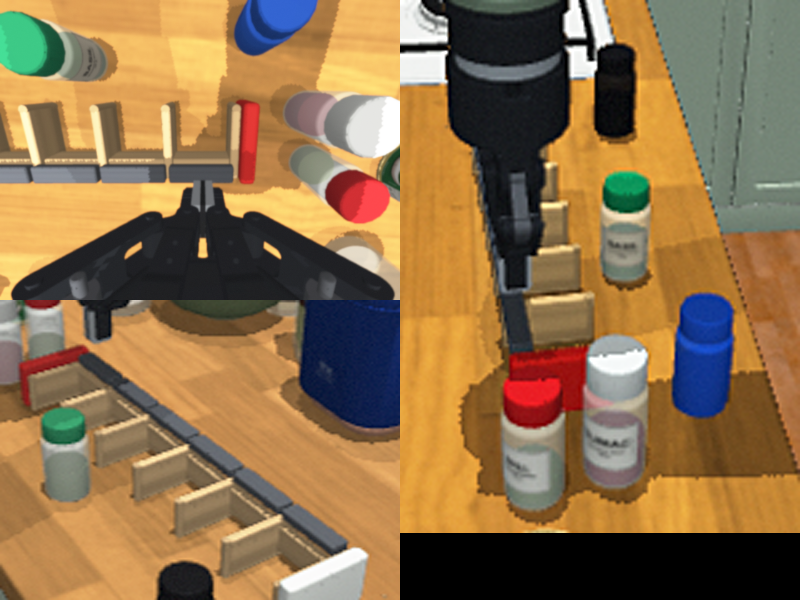

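```bash
python3 - <<'E'
from w import *
c=cam("w2.pkl");c1=cam("w1.pkl");p=np.load("p.npy");T=np.array(c[2]["eef_pos"]);print(T)
print("tcp: wrist",pw(c,T),"w1",pw(c1,c1[2]["eef_pos"]),"scene",proj("scene",T),"side",proj("side",T))
q=least_squares(lambda P:np.r_[proj("scene",P)[0]-(263,225),proj("side",P)[0]-(264,170)],T);print("tip by cams",q.x)
for n,y in (("a",150),("b",90)):
  P=W(p,[(30,y,50)]);print(n,P,"wrist",pw(c,P)*.714,"scene",(proj("scene",P)-(220,120))*2.667,"side",(proj("side",P)-(220,150))*[2.22,2])
E
```

```text
[418.930343   393.04147822  45.42511949]
tcp: wrist [[284.22793259 243.19871002]] w1 [[284.22392581 243.19430838]] scene [[263.16735059 241.39322455]] side [[264.27665321 182.22653926]]
tip by cams [420.86980023 386.83816628  78.41400718]
a [[418.5541201  393.10299551  50.        ]] wrist [[203.25286688 175.39047587]] scene [[115.43002715 318.8510217 ]] side [[97.69658307 60.62236331]]
b [[452.440936   343.58851572  50.        ]] wrist [[134.1974773  175.75187847]] scene [[105.21204668 267.21392728]] side [[132.94604891  86.63947184]]
```

```bash
python3 - <<'E'
from w import *
c=cam("w2.pkl");M=np.linalg.inv(c[0])
T=np.eye(4);T[:3,:3]=R.from_rotvec(c[2]["tool_rot"]).as_matrix();T[:3,3]=c[2]["eef_pos"]
for d in(0,10,20,30,40):
  for x in(11,0,-11):
    print(d,x,pw(c,(T@[x,0,-d,1])[:3]).round(0),"scene",proj("scene",(T@[x,0,-d,1])[:3]).round(0),"side",proj("side",(T@[x,0,-d,1])[:3]).round(0))
im=cv2.cvtColor(pickle.load(open("w2.pkl","rb"))[1]["image"],cv2.COLOR_RGB2BGR)[200:300,200:370]
cv2.imwrite("pics/w2c.png",cv2.resize(im,None,fx=4.5,fy=4.5,interpolation=cv2.INTER_CUBIC))
E
```

```text
0 11 [[284. 227.]] scene [[269. 241.]] side [[260. 184.]]
0 0 [[284. 243.]] scene [[263. 241.]] side [[264. 182.]]
0 -11 [[284. 259.]] scene [[257. 242.]] side [[269. 181.]]
10 11 [[284. 233.]] scene [[269. 237.]] side [[259. 180.]]
10 0 [[284. 250.]] scene [[263. 237.]] side [[264. 178.]]
10 -11 [[284. 266.]] scene [[257. 238.]] side [[269. 176.]]
20 11 [[284. 239.]] scene [[269. 232.]] side [[259. 175.]]
20 0 [[284. 257.]] scene [[263. 233.]] side [[264. 174.]]
20 -11 [[284. 274.]] scene [[257. 234.]] side [[268. 172.]]
30 11 [[284. 246.]] scene [[269. 228.]] side [[259. 171.]]
30 0 [[284. 265.]] scene [[263. 229.]] side [[264. 170.]]
30 -11 [[284. 283.]] scene [[257. 229.]] side [[268. 168.]]
40 11 [[284. 254.]] scene [[269. 224.]] side [[259. 167.]]
40 0 [[284. 274.]] scene [[263. 224.]] side [[263. 165.]]
40 -11 [[284. 293.]] scene [[257. 225.]] side [[268. 164.]]
```

View pics/w2c.png

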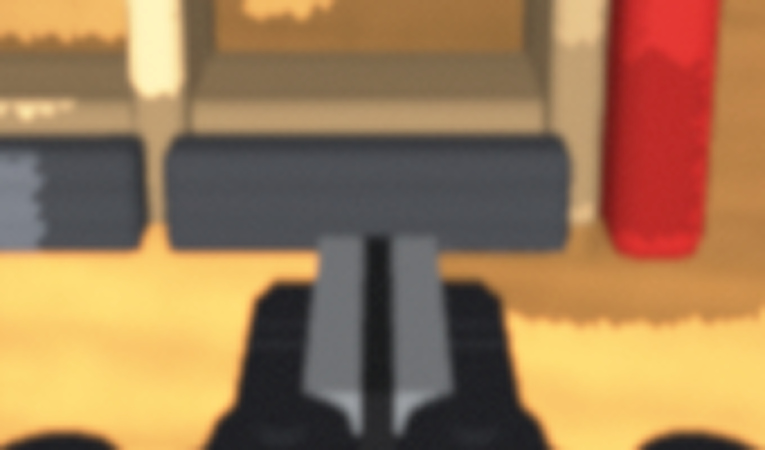

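The three views agree on the rail position, but the real fingertip stands about 33–37 mm above the reported TCP. In the wrist image the tip is at row 252, where the TCP itself would project to row 243. So the finger is still above the rail, and I'll go on down under force watch.

```bash
python3 -m jog '[0,0,3,0,0,0,6,0,0,0,9,0,0,0,12,0,0,0,15,0,0,0,17,0,0,0,17,0]'; python3 -m jog '[0,0,1,0,0,0,2,0,0,0,3,0,0,0,3,0]'
```

```text
time: 4.1
eef_pos: [418.7, 392.9, 28.1]
tool_rot: [0.919, -3.004, 0.0]
contact_force: [0.4, -0.0, -0.2]
width: -0.0
grasp_force: 0.0
time: 4.5
eef_pos: [418.9, 393.0, 25.4]
tool_rot: [0.919, -3.004, 0.0]
contact_force: [-0.3, -0.2, -0.1]
width: 0.2
grasp_force: 0.0
```

```bash
python3 -m jog '[0,0,1,0,0,0,2,0,0,0,3,0,0,0,3,0]';python3 -m jog '[0,0,1,0,0,0,2,0,0,0,2,0]'
```

```text
time: 4.9
eef_pos: [418.9, 393.0, 22.3]
tool_rot: [0.919, -3.004, 0.0]
contact_force: [-0.4, -0.7, 1.2]
width: 0.3
grasp_force: 0.0
time: 5.2
eef_pos: [418.9, 393.0, 20.3]
tool_rot: [0.919, -3.004, 0.0]
contact_force: [0.2, -0.7, 0.3]
width: 0.1
grasp_force: 0.0
```

```bash
python3 - <<'E'
from station import ctrl,cams
import cv2,pickle,numpy as np
s=ctrl.sense();r=cams.get_image("wrist");pickle.dump((s,r),open("w3.pkl","wb"))
w=r["image"][150:300,200:370]; q=cams.get_image("side")["image"][150:250,220:320]
q2=cams.get_image("scene")["image"][180:280,220:320]
o=np.hstack([cv2.resize(a,(266,266),interpolation=cv2.INTER_CUBIC) for a in(w,q,q2)])
cv2.imwrite("pics/w3.png",cv2.cvtColor(o,cv2.COLOR_RGB2BGR))
E
```

```text
(no output)
```

View pics/w3.png

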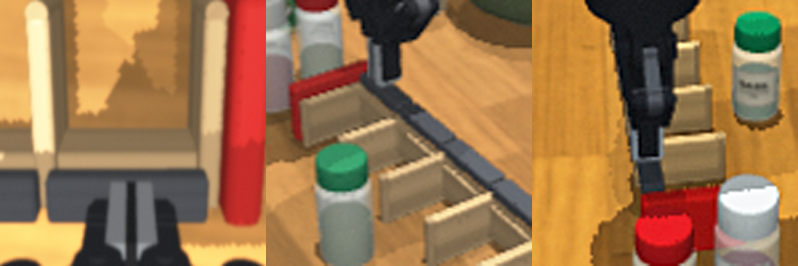

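The tip is now just over section a, with a few mm left to go. I'll continue in 1 mm steps.

```bash
for i in 1; do python3 -m jog '[0,0,1,0,0,0,2,0,0,0,2,0]';done;python3 -m jog '[0,0,1,0,0,0,1.5,0,0,0,1.5,0]'
```

```text
time: 5.65
eef_pos: [418.8, 393.0, 18.3]
tool_rot: [0.919, -3.004, 0.0]
contact_force: [-0.6, -0.1, 0.6]
width: 0.0
grasp_force: 0.0
time: 5.95
eef_pos: [418.9, 393.0, 16.9]
tool_rot: [0.919, -3.004, 0.0]
contact_force: [-0.3, 0.6, 0.6]
width: 0.1
grasp_force: 0.0
```

```bash
python3 -m jog '[0,0,1,0,0,0,1,0,0,0,1,0]';python3 -m jog '[0,0,1,0,0,0,1,0,0,0,1,0]'
```

```text
time: 6.25
eef_pos: [419.0, 393.1, 16.8]
tool_rot: [-0.919, 3.004, 0.0]
contact_force: [-1.3, -1.7, 6.2]
width: 0.1
grasp_force: 3.2
time: 6.55
eef_pos: [419.0, 393.1, 16.7]
tool_rot: [-0.919, 3.003, 0.0]
contact_force: [-4.1, -3.5, 14.3]
width: -0.1
grasp_force: 7.0
```

Contact: 6 N, then 14 N, on section a. I'll ease to about 6 N and slide to b.

```bash
python3 -m jog '[0,0,-1,0,0,-10,-1,0,0,-20,-1,0,-0.2,-30,-1,0,-0.3,-40,-1,0,-0.4,-50,-1,0,-0.5,-60,-1,0,-0.5,-60,-1,0]'
```

```text
time: 7.35
eef_pos: [454.6, 343.4, 16.7]
tool_rot: [-0.917, 3.003, 0.002]
contact_force: [-0.9, 1.0, 5.5]
width: -0.1
grasp_force: 3.1
```

```bash
python3 -m jog '[0,-5,0,0,0.2,-15,0,0,0.5,-25,0,0,0.8,-35,0,0,1,-45,0,0,1,-55,0,0,1,-60,0,0,1,-60,0,0]'; python3 -c "
from w import *
p=np.load('p.npy');print(W(p,[(30,30,50),(-30,30,0),(-110,45,0),(-69,40,0),(-5,30,0)]))"
```

```text
time: 8.15
eef_pos: [486.9, 293.5, 16.8]
tool_rot: [-0.918, 3.003, 0.003]
contact_force: [-0.6, 2.0, 6.9]
width: 0.1
grasp_force: 3.3
[[486.3277519  294.07403594  50.        ]
 [436.81327211 260.18722004   0.        ]
 [362.32226176 227.38341879   0.        ]
 [398.98105761 246.413203     0.        ]
 [457.44430536 274.30672667   0.        ]]
```

All three sections are touched in order, with about 6 N held throughout. Next I'll lift, open the fingers to 14 mm as a cradle and go behind the jar, staying high.

```bash
python3 -m jog '[0,0,-30,0,0,0,-65,0,35,3,-80,0,80,6,-80,0,115,8,-80,0,144,10,-80,0,144,10,-80,0,144,10,-80,0]' 14 20; cat >g.py <<'E'
from w import *
from station import ctrl,cams
import sys
def look(f):
    s=ctrl.sense();r=cams.get_image("wrist");pickle.dump((s,r),open(f,"wb"));c=cam(f)
    p=np.load("p.npy");im=r["image"].astype(int)
    m=((im[...,1]>im[...,0]+40)&(im[...,1]>im[...,2]+15)).astype(np.uint8)
    n,l,st,ce=cv2.connectedComponentsWithStats(m);k=1+st[1:,4].argmax();u=ce[k];v=c[0][:3,:3]@np.linalg.solve(c[1],[*u,1]);o=c[0][:3,3]
    for z in(83,76):
        P=o+v*(z-o[2])/v[2];d=P[:2]-p[:2];a,b=np.cos(p[2]),np.sin(p[2]);print("px",u.round(1),st[k],"z",z,"cap world",P.round(1),"rack",(a*d[0]+b*d[1]).round(1),(-b*d[0]+a*d[1]).round(1))
    d=np.array(s["eef_pos"])[:2]-p[:2];a,b=np.cos(p[2]),np.sin(p[2]);print("tool rack",(a*d[0]+b*d[1]).round(1),(-b*d[0]+a*d[1]).round(1),"z",s["eef_pos"][2].round(1),"tool x dir vs rack",R.from_rotvec(s["tool_rot"]).inv().apply([a,b,0]).round(3),s["width"])
look(sys.argv[1])
E
python3 g.py w4.pkl
```

```text
time: 8.95
eef_pos: [361.3, 220.6, 96.2]
tool_rot: [-0.918, 3.003, -0.001]
contact_force: [1.3, 0.2, 0.6]
width: 14.0
grasp_force: 0.0
px [283.7 289.4] [ 268  264   32   51 1364] z 83 cap world [395.7 243.5  83. ] rack -73.4 39.4
px [283.7 289.4] [ 268  264   32   51 1364] z 76 cap world [399.2 245.9  76. ] rack -69.1 39.4
tool rack -114.7 40.0 z 96.2 tool x dir vs rack [-1.     0.007  0.001] 13.964267490776274
```

```bash
python3 -m jog '[0,0,35,0,0,0,70,0,0,0,98,0,0,0,108,0,0,0,111,0,0,0,111,0]'
```

```text
time: 9.6
eef_pos: [361.7, 221.3, -14.8]
tool_rot: [-0.919, 3.004, -0.0]
contact_force: [0.0, 1.1, -0.4]
width: 14.4
grasp_force: 0.0
```

```bash
python3 -m jog '[0,0,0,0,-5,0,0,0,-10,0,0,0,-14,0,0,0,-17,0,0,0,-19,0,0,0,-21,0,0,0,-21,0,0,0]' 26; python3 g.py w5.pkl
```

```text
time: 10.4
eef_pos: [378.4, 232.9, -15.1]
tool_rot: [-0.919, 3.004, -0.0]
contact_force: [-0.9, -0.4, 0.1]
width: 25.6
grasp_force: 0.0
px [282.8 358.6] [279 358   9   2  15] z 83 cap world [377.6 231.5  83. ] rack -95.1 39.8
px [282.8 358.6] [279 358   9   2  15] z 76 cap world [383.  235.2  76. ] rack -88.6 39.8
tool rack -93.7 40.5 z -15.1 tool x dir vs rack [-1.     0.006  0.   ] 25.64200921953104
```

```bash
cat >h.py <<'E'
from w import *
from station import ctrl,cams
p=np.load("p.npy")
def blob(im,box):
    im=im.astype(int);m=((im[...,1]>im[...,0]+50)&(im[...,1]>im[...,2]+25)).astype(np.uint8)
    k=np.zeros_like(m);x0,y0,x1,y1=box;k[y0:y1,x0:x1]=1;m*=k
    n,l,st,ce=cv2.connectedComponentsWithStats(m);i=1+st[1:,4].argmax();return ce[i],st[i]
def rk(P):
    d=np.array(P)[:2]-p[:2];a,b=np.cos(p[2]),np.sin(p[2]);return (a*d[0]+b*d[1]).round(1),(-b*d[0]+a*d[1]).round(1)
def go(A,B):
    a,sa=blob(A,(230,150,345,260));b,sb=blob(B,(200,170,340,300))
    q=least_squares(lambda P:np.r_[proj("scene",P)[0]-a,proj("side",P)[0]-b],[430,250,75]);print(a.round(1),sa,b.round(1),sb,"jar rack",rk(q.x),"z",q.x[2].round(1),"err",np.abs(q.fun).max().round(2))
if __name__=="__main__":
    go(d0["scene"]["image"],d0["side"]["image"]) if 0 else None
    from m import d
    go(d["scene"]["image"],d["side"]["image"])
    s=ctrl.sense();print("tool rack",rk(s["eef_pos"]),s["contact_force"].round(1));go(cams.get_image("scene")["image"],cams.get_image("side")["image"])
E
python3 h.py
```

```text
[301.8 191.6] [296 184  13  16 148] [248.1 212.4] [239 204  19  18 286] jar rack (np.float64(-66.7), np.float64(39.4)) z 73.0 err 1.52
tool rack (np.float64(-93.9), np.float64(40.5)) [-0.7 -0.5  0.5]
[301.9 191.5] [294 184  17  16 207] [255.4 206.9] [251 203  10   9  58] jar rack (np.float64(-57.9), np.float64(40.9)) z 78.0 err 2.64
```

```bash
python3 -m jog '[-2,-1,0,0,-5,-3,0,0,-8,-5,0,0,-11,-7,0,0,-14,-9,0,0,-17,-10.5,0,0,-18,-10.5,0,0,-18,-10.5,0,0]'; python3 h.py
```

```text
time: 11.35
eef_pos: [399.3, 234.2, -15.0]
tool_rot: [-0.919, 3.004, 0.0]
contact_force: [0.6, 0.1, 0.1]
width: 25.9
grasp_force: 0.0
[301.8 191.6] [296 184  13  16 148] [248.1 212.4] [239 204  19  18 286] jar rack (np.float64(-66.7), np.float64(39.4)) z 73.0 err 1.52
tool rack (np.float64(-75.6), np.float64(29.8)) [0.6 0.1 0.1]
[292.1 189.4] [284 182  17  15 198] [267.4 206.3] [263 203   9   8  53] jar rack (np.float64(-39.6), np.float64(30.0)) z 78.2 err 2.67
```

```bash
python3 -m jog '[4,0,0,0,8,0,0,0,8,0,0,0,8,0,0,0,8,0,0,0]' 12; python3 -m jog '[-4,0,0,0,-8,0,0,0,-12,0,0,0,-15,0,0,0,-18,0,0,0,-21,0,0,0,-24,0,0,0,-24,0,0,0]'; python3 h.py
```

```text
time: 11.95
eef_pos: [392.6, 229.8, -14.9]
tool_rot: [-0.919, 3.004, 0.0]
contact_force: [0.6, 0.1, -0.5]
width: 12.0
grasp_force: 0.0
time: 12.75
eef_pos: [412.9, 243.5, -15.0]
tool_rot: [-0.919, 3.003, 0.0]
contact_force: [0.2, 0.2, -0.1]
width: 12.0
grasp_force: 0.0
[301.8 191.6] [296 184  13  16 148] [248.1 212.4] [239 204  19  18 286] jar rack (np.float64(-66.7), np.float64(39.4)) z 73.0 err 1.52
tool rack (np.float64(-59.2), np.float64(29.7)) [ 0.2  0.2 -0.1]
[282.7 190.1] [275 183  17  15 212] [276.  203.6] [271 199  10  10  72] jar rack (np.float64(-21.3), np.float64(29.1)) z 77.5 err 2.22
```

```bash
python3 -m jog '[-4,0,0,0,-8,0,0,0,-12,0,0,0,-15,0,0,0,-18,0,0,0,-20,0,0,0,-22,0,0,0,-22,0,0,0]'; python3 h.py
```

```text
time: 13.65
eef_pos: [430.8, 255.6, -15.0]
tool_rot: [-0.919, 3.004, 0.0]
contact_force: [-0.5, -0.3, -0.3]
width: 11.9
grasp_force: 0.0
[301.8 191.6] [296 184  13  16 148] [248.1 212.4] [239 204  19  18 286] jar rack (np.float64(-66.7), np.float64(39.4)) z 73.0 err 1.52
tool rack (np.float64(-37.6), np.float64(29.6)) [-0.5 -0.3 -0.3]
[272.3 191. ] [264 184  17  15 216] [286.7 200. ] [283 196   9   9  55] jar rack (np.float64(0.6), np.float64(28.1)) z 77.3 err 2.43
```

```bash
python3 -m jog '[-1,0,0,0,-2,0,0,0,-3,0,0,0,-4,0,0,0,-4,0,0,0]'; python3 -m jog '[-1,0,0,0,-1.5,0,0,0,-1.5,0,0,0]'
```

```text
time: 14.25
eef_pos: [434.0, 257.8, -15.0]
tool_rot: [-0.919, 3.004, 0.0]
contact_force: [-0.3, -0.3, 0.4]
width: 11.7
grasp_force: 0.1
time: 14.55
eef_pos: [435.1, 258.6, -15.0]
tool_rot: [-0.919, 3.004, 0.0]
contact_force: [-0.8, -0.9, 0.8]
width: 12.2
grasp_force: 0.2
```

```bash
python3 -m jog '[5,0,0,0,15,0,0,0,30,0,0,0,50,0,0,0,65,0,-10,0,70,0,-50,0,70,0,-95,0,70,0,-100,0]'; python3 -m jog '[20,0,-30,0,40,0,-40,0,40,0,-40,0,40,0,-40,0]'; python3 h.py; python3 - <<'E'
from station import cams
import cv2,numpy as np
w=cams.get_image("wrist")["image"];q=cams.get_image("side")["image"][140:310,190:390];r=cams.get_image("scene")["image"][140:310,230:360]
o=np.zeros((600,800,3),np.uint8);o[:300,:400]=cv2.resize(w,(400,300));o[:340,400:]=cv2.resize(q,(400,340),interpolation=cv2.INTER_CUBIC);o[300:,:230]=cv2.resize(r,(230,300),interpolation=cv2.INTER_CUBIC)
cv2.imwrite("pics/fin.png",cv2.cvtColor(o,cv2.COLOR_RGB2BGR))
E
```

```text
time: 15.35
eef_pos: [379.4, 220.1, 89.3]
tool_rot: [-0.917, 2.997, 0.001]
contact_force: [1.0, 0.3, 0.3]
width: 11.9
grasp_force: 0.0
time: 15.75
eef_pos: [343.8, 196.9, 124.7]
tool_rot: [-0.919, 3.003, 0.0]
contact_force: [-0.5, 0.5, 0.0]
width: 11.9
grasp_force: 0.0
[301.8 191.6] [296 184  13  16 148] [248.1 212.4] [239 204  19  18 286] jar rack (np.float64(-66.7), np.float64(39.4)) z 73.0 err 1.52
tool rack (np.float64(-142.5), np.float64(30.3)) [-0.5  0.5  0. ]
[271.8 191.1] [264 184  17  16 226] [282.2 203.8] [273 195  19  18 278] jar rack (np.float64(-4.2), np.float64(27.4)) z 73.4 err 0.36
```

View pics/fin.png

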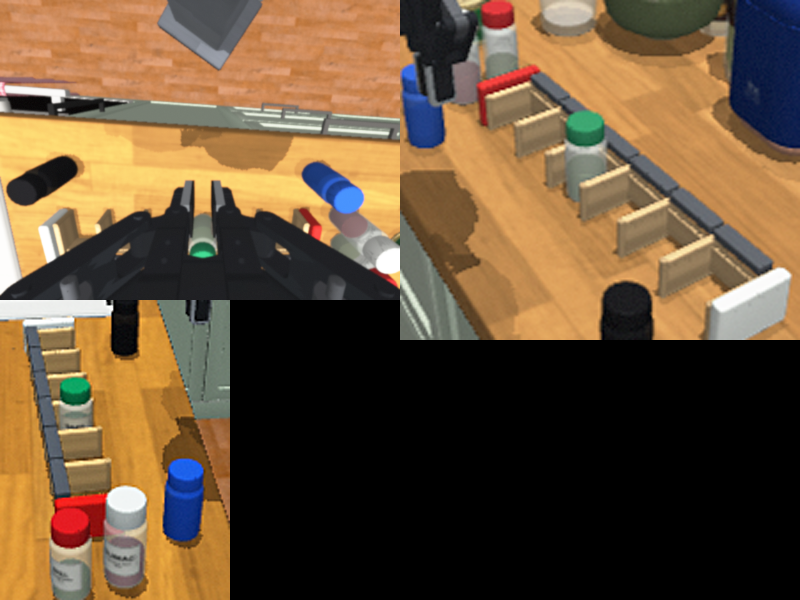

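The jar stands upright between dividers 3 and 4 counted from the red end, in gap 3. Its centre is at rack x ≈ -4, inside the allowed -10.5 to +0.5. The other jars haven't moved and the hand is clear.

```bash
python3 -c "
from station import ticket
print(ticket.hand_in())"
```

```text
the job is handed in; nothing more can be done
None
```

I touched rail sections a, b and c in order from the red end. I then pushed the green-capped jar upright into the third gap, withdrew the hand, and handed the job in at about 16 s without moving the other jars.

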